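# Pair the octagon, then free and hold up the lane gate

## Task

One ivory octagon already lies in the wooden pairing lane, next to the gate: find its loose match, the same-sized ivory octagon on the bench and lay it flat in the lane behind its mate, wholly between the two rails, and let it go. Then take the gate's round wooden peg and tug it gently upward to learn whether its bayonet is caught: if it rises freely just go on, and if it is caught turn the peg anticlockwise (seen from above) a little at a time, tugging again, until it comes free, never forcing it. Raise the gate as high as it goes and finish still gripping the peg and holding the gate up so that the pair can be drawn out; leave every other thing where it lies.

Things in the scene. Friction and masses are not known exactly. Their poses are not given: they have to be found in the camera images.
- lane: Fixed dark wooden lane on the bench, a gate frame across one end. Origin on the bench (z = 0) straight below the peg's axis; y runs along the lane's middle away from the gate, x across. Rails 10 mm high, 12 mm wide, inner faces at x = +-36 mm, from y = 14 to 215 mm; far end open, floor is the bench. Frame 112 mm wide (x), 44 mm (y), 84 mm high. The first octagon lies centred near y = 46 mm.
- berth (a point): Good place for the matching octagon's centre: on the bench in the lane's middle line, 137 mm from the gate plane. Axes as the lane's. Fingers closing along the lane (y) clear both rails and the first octagon.
- socket: Fixed brass bayonet socket, a ring 42 mm across, z = 84 to 102 mm, round the peg's stem; origin centre of underside. Lips inside catch the stem's cross pin unless the peg is turned into the free window, 0.75 rad wide; past it, it catches again. At the start the peg is in the window or up to 0.9 rad clockwise (from above) of it. Lower the gate before each anticlockwise turn; steps of 0.35 rad work.
- gate: Sliding gate with peg on top; board 82 x 8 x 30 mm. Origin: middle of the peg on its vertical axis, 130 mm above the bench when shut. Moves only straight up, 0 to 40 mm, does not turn with the peg. Weight and spring pull it down with 5 to 8 N: it drops shut if let go. Caught, it rises about 2.5 mm and stops hard (pull no more than 60 N); free, it rises 40 mm.
- peg_mid (a point): Middle of the wooden peg, same point as the gate's origin; rides up with the gate, does not show the peg's turn. The peg is a plain upright round cylinder, 28 mm in diameter, from 24 mm below to 21 mm above this point; grip it from above at any yaw. It turns about the vertical with slight friction; nothing shows how far it is turned.
- big_a: Ivory glazed octagonal tile, 56 mm across its flats and 12 mm thick, lying flat, about 62 g. Origin: centre of its underside; z up; flats face its own x and y axes and every 45 degrees between. Either it lies in the lane as the first of the pair, or it lies spare far out on the left of the bench and is left alone.
- small_a: Ivory glazed octagonal tile, 40 mm across its flats and 12 mm thick, lying flat, about 32 g. Origin: centre of its underside; z up; flats face its own x and y axes and every 45 degrees between. Either it lies in the lane as the first of the pair, or it lies spare far out on the left of the bench and is left alone. Just one of big_a and small_a is in the lane.
- big_b: Ivory glazed octagonal tile, 56 mm across its flats and 12 mm thick, lying flat, about 62 g. Origin: centre of its underside; z up; flats face its own x and y axes and every 45 degrees between. The loose match of big_a, among the single tiles on the left half of the bench.
- small_b: Ivory glazed octagonal tile, 40 mm across its flats and 12 mm thick, lying flat, about 32 g. Origin: centre of its underside; z up; flats face its own x and y axes and every 45 degrees between. The loose match of small_a, among the single tiles on the left half of the bench.
- square: Black glazed square tile, 45 x 45 x 12 mm, lying flat among the octagons; leave alone. Origin: centre of its underside.
- square2: Another black glazed square tile, 45 x 45 x 12 mm, lying flat on the right of the bench; leave alone. Origin: centre of its underside.
- hammer: Tapping hammer with a horn handle, 200 mm long, lying near the robot; leave alone. Its x axis runs along the handle to the head.
- rule: Glazed clay rule, 200 x 30 x 8 mm, lying near the robot; leave alone. Origin: centre of its underside; x along its length.
- cup: Terracotta cup, 70 mm across the rim and 80 mm high, standing beyond the lane; leave alone. Origin: centre of its underside.
Mind the look-alikes: they are no part of the job. What is shaped like the small_b but turquoise is not meant.

How it is judged (in metres and radians):
On the way, in this order (a step that is already met when the one before it is completed fails the run):
1. the matching octagon lies flat in the lane behind its mate, let go (((x of big_a in the frame of lane between -0.018 and 0.018 m and y of big_a in the frame of lane between 0.025 and 0.19 m and height (world z) of each of big_a, big_b below 0.005 m and angle between each of big_a, big_b's own z axis and vertical below 0.08 rad and x of big_b in the frame of lane between -0.018 and 0.018 m and y of big_b in the frame of lane between 0.025 and 0.19 m and contact force between the fingers and big_b below 0.2 N and linear speed of big_b below 0.02 m/s) or (x of small_a in the frame of lane between -0.018 and 0.018 m and y of small_a in the frame of lane between 0.025 and 0.19 m and height (world z) of each of small_a, small_b below 0.005 m and angle between each of small_a, small_b's own z axis and vertical below 0.08 rad and x of small_b in the frame of lane between -0.018 and 0.018 m and y of small_b in the frame of lane between 0.025 and 0.19 m and contact force between the fingers and small_b below 0.2 N and linear speed of small_b below 0.02 m/s))), for 0.2 s.
2. the gate is raised by its peg (z of gate in the frame of lane above 0.158 m and contact force between the fingers and gate above 2 N), for 0.2 s.
At the end, for the whole second after the job is handed in: Both octagons of the same size lie flat in the lane (centres within 18 mm of its middle line and between 25 and 190 mm from the gate), and the gate is held still at least 28 mm above its shut place by the fingers on its peg (all of step 2 and ((x of big_a in the frame of lane between -0.018 and 0.018 m and y of big_a in the frame of lane between 0.025 and 0.19 m and height (world z) of each of big_a, big_b below 0.005 m and angle between each of big_a, big_b's own z axis and vertical below 0.08 rad and x of big_b in the frame of lane between -0.018 and 0.018 m and y of big_b in the frame of lane between 0.025 and 0.19 m) or (x of small_a in the frame of lane between -0.018 and 0.018 m and y of small_a in the frame of lane between 0.025 and 0.19 m and height (world z) of each of small_a, small_b below 0.005 m and angle between each of small_a, small_b's own z axis and vertical below 0.08 rad and x of small_b in the frame of lane between -0.018 and 0.018 m and y of small_b in the frame of lane between 0.025 and 0.19 m)) and linear speed of gate below 0.02 m/s); the arm keeps its last pose, push and grip.
It fails at once if the caught bayonet is pulled with more than 60 N (contact force between gate and socket above 60 N).
It fails at once if a bystander is moved more than 30 mm (distance of any of square, square2, hammer, rule, cup from where it was at the start of the episode above 0.03 m).
It fails at once if the octagon in the lane or the spare one is moved more than 30 mm (distance of any of big_a, small_a from where it was at the start of the episode above 0.03 m).
It fails at once if the wrong octagon is moved more than 30 mm ((horizontal distance between big_a and lane below 0.15 m and distance of small_b from where it was at the start of the episode above 0.03 m) or (horizontal distance between small_a and lane below 0.15 m and distance of big_b from where it was at the start of the episode above 0.03 m)).
It also fails if it takes over 51 s, if anything falls off the work surface, if the arm or the gripper's body presses on something with over 40 N, if the wrist force passes 120 N, or if a joint passes its speed limit or range.

## Robot

A 7-joint arm with a two-finger parallel gripper is mounted at the origin on the work surface. World frame = base frame: x ahead of the robot, y to its left, z up, the work surface at z = 0. Lengths are in m, angles in degrees, forces in N, time in s.
With the tool pointing down it reaches from about 0.425 to 0.95 m from the base axis. Payload 4.7 kg.
Tool frame: the origin (TCP) lies at the very end of the fingers, on their centre line; the grasp point (between the pads) lies ctrl.grip_point_offset behind it (ctrl.grip_point_offset is the distance from the TCP to the grasp point, in m); z points along the fingers, y is the direction in which the jaws open and shut (so a half turn about z gives the same grasp; the last joint's range is limited). The gripper opens to 85 mm and grips with 20 to 120 N. Pads are 22 mm wide; open, the fingers measure 114 mm over their backs; the gripper's body (76 mm by 85 mm) begins 54 mm behind the grasp point. The pads swing forward as they close: fully open they stand 13 mm farther back than shut.
Start: joints at [74.662, 26.849, -2.785, 87.806, 1.381, 65.374, -4.715], TCP at [0.16, -0.656, 0.231] pointing down, gripper open.
Joint ranges: [-148.3, 148.3], [-19.14, 114.17], [-79.39, 73.82], [5.75, 140.21], [-59.74, 239.74], [12.07, 113.84], [-152.46, 152.46]. Speed limits (degrees/s): [147.25, 147.25, 180, 180, 180, 180, 180].

## Interface

Orientations are given as a 3x3 rotation matrix whose columns are the frame's x, y, z axes.
In Python, from station import ctrl gives the robot as it stands. The module is installed in compiled form; this text tells all that it offers.
- The arm moves only by the tool apply_moves, never from a script. Its argument "motion" is one flat list of numbers, 5 for each row, row after row: the opening, from 0 (shut) to 1 (fully open), then the shift along the world's x, y, z in cm, then the turn about the world's z in degrees. In form: [fingers, tx, ty, tz, spin, fingers, tx, ty, tz, spin, ...]. A call has 1 to 12 rows; each row shifts and turns the commanded pose from where the row before left it; what a row does not reach is not made up. A row lasts 1/12 s, in which the tool goes at most 41.7 mm and 7.16 degrees, less where a joint would pass 70% of its speed; a pose out of reach is approached as far as the arm can. A call is refused whole if a number of a shift passes 4.17 or a number of a turn 7.16, either way. A call with a gripper value outside its range is refused whole. The fingers move at their own pace and stop on an object; the grip force is fixed at half the most. Time passes only in rows, so rows that do not move let the fingers close. It gives the time, the measured TCP pose, the force and the opening at its end, in the units of the state.
- ctrl.state(): the state, without advancing time (a new reading comes with each control period).
- ctrl.camera(name): name is "scene" or "top" or "wrist"; returns the picture (400x640x3 uint8, blue, green, red); there is no depth.
- ctrl.camera_info(name): a dict with "fx", "fy", "cx", "cy" (pixels), "distortion" ([k1, k2, p1, p2, k3] as OpenCV has them; the pictures are not rectified), "R" (3x3) and "t" (3): a world point X has camera coordinates R X + t. Camera axes: x right, y down, z forward; pixel columns grow to the right and rows downward; lengths in m; the calibration is good to about 2 mm. A picture is of the moment at which its call begins: read the wrist's pose just before it. camera_info takes no time and is no camera call; for the wrist camera it gives the pose at the moment of the call.
- ctrl.job_done(): hands the job in, once; it reports no verdict.
Trained networks look in the newest picture that a camera, given by its name, has taken for a name from the list of things; names that differ only in an ending like _2 or _b are one class to them, and where a whole thing is asked for, a point or a joint stands for the part that bears it (a point fixed in the world has none). Each returns a list of dicts, best first, with "conf" (0 to 1); they miss things now and then, are a little off and sometimes report something else, mostly with a low value. They report only what shows in the picture. A call takes as long as a camera call. They do not tell look-alikes from the thing itself.
- ctrl.boxes_of(camera, label): "point" ([column, row] in pixels, amid what is visible of it).
The state is a dict: "t": time; "q": joint angles; "joint_vel": joint speeds; "tau": joint torques, N m; "tcp_pos": TCP position; "orientation": TCP orientation; "ft_force": force on the tool from outside, world axes, zero at the start; "moment": the same for the moment, N m; "grip_width": opening from 0.0 (shut) to 1.0 (fully open).
Only numpy, scipy, OpenCV 4.12 (cv2) and the standard library are available. Lean on these libraries where they do the work, as an engineer would, in place of code of your own. Each camera call takes 0.05 s, during which the arm holds its last target.

## Working session

There is one attempt and no reset: what is moved stays moved. The work goes in short steps, Python scripts to look and compute and a tool call to move; the robot and the scene stay as the last step left them, time stands still between calls to the robot, and variables do not carry over. Pictures are saved under pics/ and viewed, and the job is handed in when it is done.

Besides the shell and the picture viewer there is one more tool, called by a JSON object that holds its "api" and its "payload". apply_moves: Moves the arm, as the interface text tells. Its arguments: {"type":"object","properties":{"motion":{"type":"array"}},"required":["motion"]}

```bash
mkdir -p pics; python3 - <<'E'
from station import ctrl
import cv2
for n in("top","scene"):
    im=ctrl.camera(n); cv2.imwrite(f"pics/{n}0.png",im)
    print(n,ctrl.camera_info(n))
    for l in("lane","big_a","small_a","square","peg_mid","socket"):
        print(l,[(r["conf"],r["point"]) for r in ctrl.boxes_of(n,l)][:6])
s=ctrl.state();print(s, ctrl.grip_point_offset)
E
```

```text
top {'fx': 386.14136211291253, 'fy': 386.14136211291253, 'cx': 323.0954148271163, 'cy': 198.3648742350711, 'distortion': array([-0.06040404,  0.        ,  0.        ,  0.        ,  0.        ]), 'R': array([[-0.00768392, -0.99996825, -0.0021097 ],
       [-0.9981977 ,  0.00779585, -0.05950267],
       [ 0.05951722,  0.00164869, -0.99822592]]), 't': array([-0.03373646,  0.5622523 ,  0.97008221])}
lane [(0.94, [374.0, 172.9])]
big_a [(0.9, [362.1, 172.9]), (0.71, [180.4, 210.8])]
small_a [(0.79, [174.2, 150.9]), (0.73, [226.8, 234.8]), (0.63, [257.6, 223.9])]
square [(0.88, [244.8, 173.3]), (0.76, [459.8, 241.1])]
peg_mid [(0.49, [380.8, 166.7])]
socket []
scene {'fx': 442.7728027000916, 'fy': 442.7728027000916, 'cx': 315.64714079928603, 'cy': 198.88702258848244, 'distortion': array([-0.01013402,  0.        ,  0.        ,  0.        ,  0.        ]), 'R': array([[ 0.20741317,  0.9782469 , -0.00357561],
       [ 0.82072272, -0.17600075, -0.54354205],
       [-0.53234763,  0.10980319, -0.83937433]]), 't': array([-0.09362139, -0.4100441 ,  1.58312755])}
lane [(0.81, [271.4, 236.4]), (0.39,
[... 424 characters left out ...]
7418177, -4.71661373]), 'joint_vel': array([-0.09611998,  0.00026371,  0.03304585, -0.03129278, -0.01930623,
       -0.01307541, -0.0594764 ]), 'tau': array([-8.07611759e-04, -5.10006666e+01, -4.70082310e-02, -2.37964118e+01,
        1.08354058e-02,  9.80818550e-04, -1.63145666e-05]), 'tcp_pos': array([ 0.15970281, -0.65586516,  0.23138946]), 'orientation': array([[ 9.71624205e-01,  2.36529915e-01,  5.71894561e-05],
       [ 2.36529921e-01, -9.71624192e-01, -1.61607962e-04],
       [ 1.73415417e-05,  1.70549225e-04, -9.99999985e-01]]), 'ft_force': array([-0.1660584 ,  0.03468306,  0.32374757]), 'moment': array([-0.00935725, -0.05679489, -0.00809098]), 'grip_width': 0.9996898516293432} 0.0187
```

View pics.

View pics/top0.png

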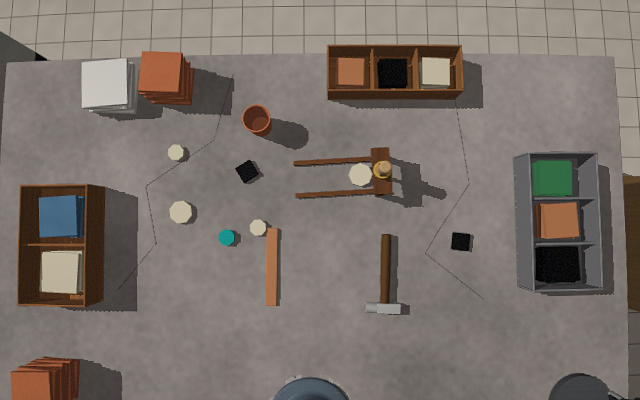

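View pics/scene0.png

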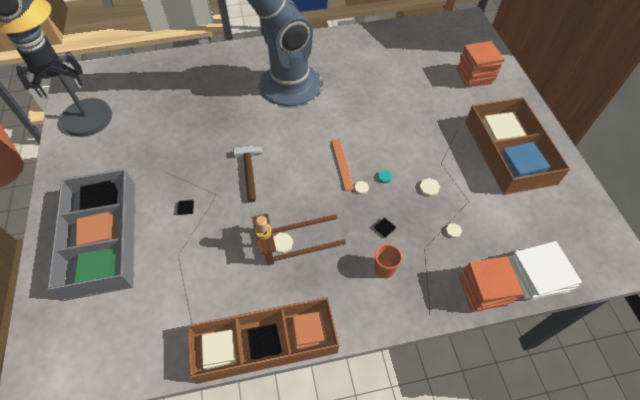

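```bash
python3 - <<'E'
import cv2
im=cv2.imread("pics/top0.png")
cv2.imwrite("pics/top0c.png",cv2.resize(im[110:270,130:290],None,fx=3.7,fy=3.7,interpolation=cv2.INTER_CUBIC))
cv2.imwrite("pics/top0d.png",cv2.resize(im[110:230,310:450],None,fx=5,fy=5,interpolation=cv2.INTER_CUBIC))
E
```

```text
(no output)
```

View pics/top0c.png

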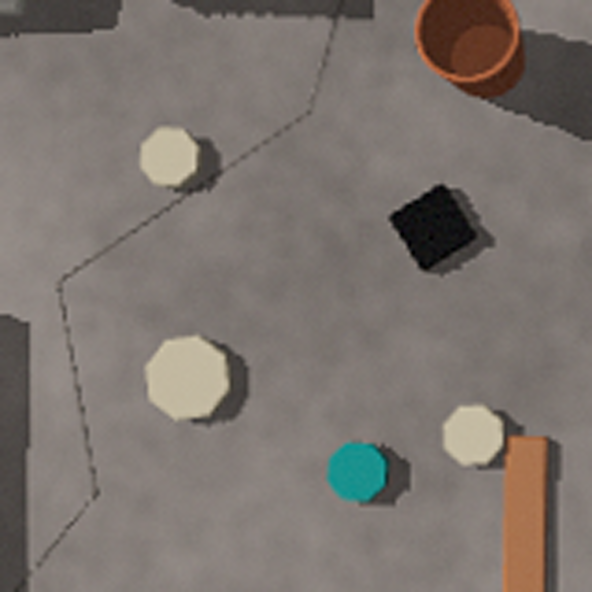

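View pics/top0d.png

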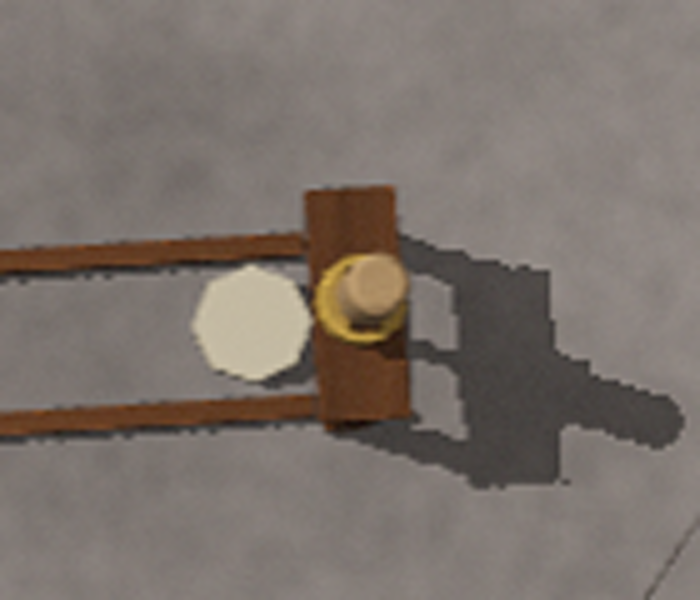

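```bash
cat > h.py <<'E'
import numpy as np, cv2
from station import ctrl
def ray(name,px,z,info=None):
    c=info or ctrl.camera_info(name)
    K=np.array([[c["fx"],0,c["cx"]],[0,c["fy"],c["cy"]],[0,0,1]])
    u=cv2.undistortPoints(np.array(px,float).reshape(-1,1,2),K,np.array(c["distortion"])).reshape(-1,2)
    d=np.c_[u,np.ones(len(u))]@c["R"]          # R^T d
    o=-c["R"].T@c["t"]
    return o+d*((z-o[2])/d[:,2])[:,None]
def proj(name,X,info=None):
    c=info or ctrl.camera_info(name)
    K=np.array([[c["fx"],0,c["cx"]],[0,c["fy"],c["cy"]],[0,0,1]])
    return cv2.projectPoints(np.array(X,float).reshape(-1,1,3),cv2.Rodrigues(c["R"])[0],c["t"],K,np.array(c["distortion"]))[0].reshape(-1,2)
def blobs(name,im,z,lo,hi,amin=60,info=None):
    hsv=cv2.cvtColor(im,cv2.COLOR_BGR2HSV)
    m=cv2.inRange(hsv,np.array(lo),np.array(hi))
    out=[]
    for c in cv2.findContours(m,cv2.RETR_EXTERNAL,cv2.CHAIN_APPROX_NONE)[0]:
        if cv2.contourArea(c)<amin: continue
        W=ray(name,c.reshape(-1,2),z,info)[:,:2]
        out.append((c.reshape(-1,2).mean(0),W))
    return out
E
python3 - <<'E'
from h import *
for n in("top","scene"):
    im=cv2.imread(f"pics/{n}0.png")
    hsv=cv2.cvtColor(im,cv2.COLOR_BGR2HSV)
    print(n,hsv[212,181] if n=="top" else hsv[187,430])
    for p,W in blobs(n,im,0.012,(15,25,150),(40,120,255)):
        Wf=W.astype(np.float32); c=cv2.minEnclosingCircle(Wf*1000)
        M=cv2.moments((Wf*1000).reshape(-1,1,2)); 
        # flats: min over angle of extents
        a=np.radians(np.arange(0,45,1)); 
        ext=[np.mean([np.ptp(W@[np.cos(t+k*np.pi/4),np.sin(t+k*np.pi/4)]) for k in range(4)]) for t in a]
        print(p.round(1),"cen",M["m10"]/M["m00"],M["m01"]/M["m00"],"r",c[1],"flat",min(ext),int(np.argmin(ext)))
# rails: corners from zoom
z=lambda l:[[310+x/5-.4,110+y/5-.4] for x,y in l]
print("peg top",ray("top",z([(375,285)]),.151))
print("frame top",ray("top",z([(304,190),(396,185),(411,418),(326,420)]),.084))
E
python3 - <<'E'
import cv2
im=cv2.imread("pics/top0.png")
cv2.imwrite("pics/top0e.png",cv2.resize(im[145:215,285:400],None,fx=6.9,fy=6.9,interpolation=cv2.INTER_CUBIC))
im=cv2.imread("pics/scene0.png")
cv2.imwrite("pics/sc0e.png",cv2.resize(im[200:280,240:360],None,fx=6.6,fy=6.6,interpolation=cv2.INTER_CUBIC))
E
```

```text
top [ 21  43 194]
[ 60.5 270.6] cen 376.1196206324403 656.236074275212 r 75.39924621582031 flat 0.12738447385399082 0
[257.2 227. ] cen 489.8560452641184 131.00282244258494 r 21.8197078704834 flat 0.03984605289439305 0
[179.8 211.7] cen 530.8355950475703 332.73033727136635 r 30.323148727416992 flat 0.05677408636828723 9
[359.7 174.2] cen 624.3034718347752 -132.93685619429974 r 30.331214904785156 flat 0.057108320818681814 26
[384.  166.2] cen 644.6181674235892 -196.63529725824557 r 16.526390075683594 flat 0.02903644982958297 44
[631.1 165.8] cen 643.2086150605253 -867.1735014490415 r 32.959266662597656 flat 0.05644490875325439 41
[174.9 151.8] cen 687.5845126646087 348.04762482057765 r 21.636850357055664 flat 0.03957152670576216 0
[629.8 141.6] cen 709.4069674509152 -868.4825707037562 r 45.79646301269531 flat 0.07817893142022204 0
[628.2 111.1] cen 792.4234069690247 -869.0481845811981 r 46.59724807739258 flat 0.07848138799181813 0
[637.8  82. ] cen 882.6445388332011 -906.7346398304655 r 38.84052276611328 flat 0.05217859076588764 44
[625.2  81.9] cen 874.8646683784287 -868.757790664288
[... 7891 characters left out ...]
 658.253720731769 r 72.90412139892578 flat 0.12500888830052873 44
[ 36.7 116.3] cen -18.253918967067982 -864.4482955547601 r 44.195152282714844 flat 0.067958499396753 33
[ 9.6 57.2] cen -358.3212317066018 -1003.4899202745969 r 57.939823150634766 flat 0.09177468542601687 44
[122.2  37.2] cen -381.01314989884145 -613.6824477118258 r 343.28570556640625 flat 0.48165564022514734 26
[240.5  13.1] cen -432.10723550934796 -118.25737618644459 r 115.07284545898438 flat 0.1759070372256687 33
peg top [[ 0.62359166 -0.17549007  0.151     ]]
frame top [[ 0.67931822 -0.15285174  0.084     ]
 [ 0.68149885 -0.19725186  0.084     ]
 [ 0.56902906 -0.20225907  0.084     ]
 [ 0.56838122 -0.1615821   0.084     ]]
```

View pics/top0e.png

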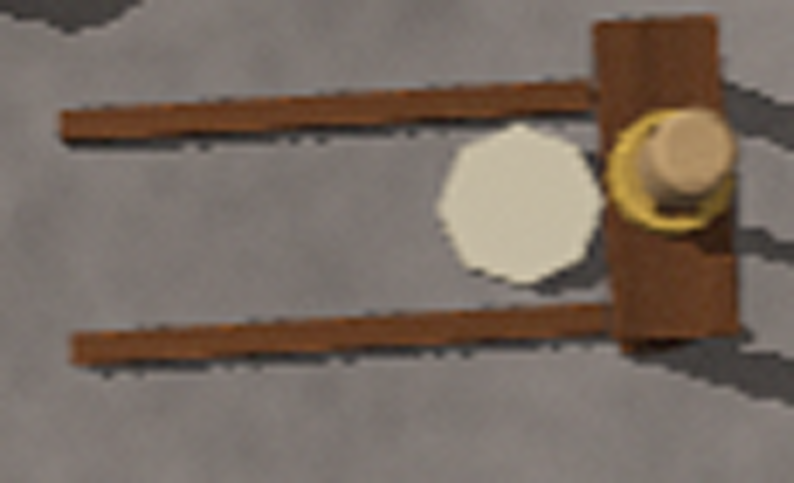

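View pics/sc0e.png

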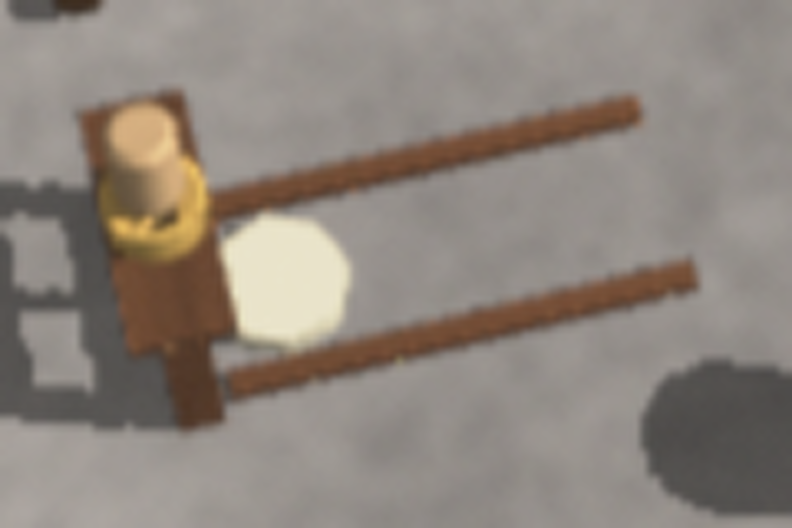

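```bash
python3 - <<'E'
from h import *
z=lambda l:[[285+(x+.5)/6.9-.5,145+(y+.5)/6.9-.5] for x,y in l]
# inner top edges: upper rail lower edge ; lower rail upper edge (top surface)
P=ray("top",z([(62,139),(592,107),(73,333),(606,303)]),.010)
print(P)
for a,b in((0,1),(2,3)):
    d=P[a]-P[b]; print(np.degrees(np.arctan2(d[1],d[0])),np.linalg.norm(d))
z2=lambda l:[[240+(x+.5)/6.6-.5,200+(y+.5)/6.6-.5] for x,y in l]
print("scene peg top",ray("scene",z2([(143,133)]),.151))
Q=ray("scene",z2([(640,120),(220,215),(690,262),(230,375)]),.010);print(Q)
for a,b in((0,1),(2,3)):
    d=Q[a]-Q[b]; print(np.degrees(np.arctan2(d[1],d[0])),np.linalg.norm(d))
E
```

```text
[[ 0.65023266  0.03771633  0.01      ]
 [ 0.66080466 -0.16134907  0.01      ]
 [ 0.57721229  0.03379995  0.01      ]
 [ 0.58690237 -0.16541529  0.01      ]]
93.04001783265022 0.19934593391799074
92.78474451410193 0.1994507693895199
scene peg top [[ 0.62541105 -0.17506818  0.151     ]]
[[ 0.57950984  0.03414597  0.01      ]
 [ 0.58769598 -0.15175048  0.01      ]
 [ 0.65147228  0.0386221   0.01      ]
 [ 0.66269926 -0.15942806  0.01      ]]
92.5214476521163 0.18607660694329234
93.24448594670763 0.19836812444778154
```

{"api": "apply_moves", "payload": {"motion": [1, 2.9, 1.6, 0, 0, 1, 2.9, 1.6, 0, 0, 1, 2.9, 1.6, 0, 0, 1, 2.9, 1.6, 0, 0, 1, 2.9, 1.6, 0, 0, 1, 2.9, 1.6, 0, 0, 1, 2.9, 1.6, 0, 0, 1, 2.9, 1.6, 0, 0, 1, 2.9, 1.6, 0, 0, 1, 2.9, 1.6, 0, 0, 1, 1.5, 3.0, 0, 0, 1, 1.5, 3.0, 0, 0]}}

```text
t: 1.7
tcp_pos: [0.4811, -0.4348, 0.231]
orientation: [[0.972, 0.237, 0.0], [0.237, -0.972, -0.0], [0.0, 0.0, -1.0]]
ft_force: [-0.2, 0.3, 0.6]
grip_width: 1.003
```

{"api": "apply_moves", "payload": {"motion": [1, 0.9, 3.6, 0, 0, 1, 0.9, 3.6, 0, 0, 1, 0.9, 3.6, 0, 0, 1, 0.9, 3.6, 0, 0, 1, 0.9, 3.6, 0, 0, 1, 0.9, 3.6, 0, 0, 1, 0.9, 3.6, 0, 0, 1, 0.9, 3.6, 0, 0, 1, 0.9, 3.6, 0, 0, 1, 0.9, 3.6, 0, 0, 1, 0.9, 3.6, 0, 0, 1, 0.9, 3.6, 0, 0]}}

```text
t: 2.7
tcp_pos: [0.5879, -0.0022, 0.2317]
orientation: [[0.972, 0.236, 0.001], [0.236, -0.972, -0.0], [0.001, 0.0, -1.0]]
ft_force: [0.4, -0.7, 0.8]
grip_width: 1.0
```

{"api": "apply_moves", "payload": {"motion": [1, -0.6, 3.6, 0, -1, 1, -0.6, 3.6, 0, -1, 1, -0.6, 3.6, 0, -1, 1, -0.6, 3.6, 0, -1, 1, -0.6, 3.6, 0, -0.7, 1, -0.6, 3.6, 0, 0, 1, -0.6, 3.6, 0, 0, 1, -0.6, 3.6, 0, 0, 1, -0.6, 3.6, 0, 0]}}

```text
t: 3.45
tcp_pos: [0.5333, 0.3217, 0.2316]
orientation: [[0.988, 0.156, 0.001], [0.156, -0.988, -0.0], [0.001, 0.0, -1.0]]
ft_force: [-0.1, -0.7, -0.5]
grip_width: 0.999
```

Check with the wrist camera.

```bash
python3 - <<'E'
from h import *
s=ctrl.state(); info=ctrl.camera_info("wrist")
im=ctrl.camera("wrist"); cv2.imwrite("pics/w1.png",im)
print(s["tcp_pos"],np.degrees(np.arctan2(s["orientation"][1,1],s["orientation"][0,1])))
print(ctrl.boxes_of("wrist","big_b"))
for p,W in blobs("wrist",im,0.012,(12,15,140),(42,130,255),500,info):
    Wf=(W*1000).astype(np.float32); M=cv2.moments(Wf.reshape(-1,1,2))
    a=np.radians(np.arange(0,45,1)); 
    ext=[np.mean([np.ptp(W@[np.cos(t+k*np.pi/4),np.sin(t+k*np.pi/4)]) for k in range(4)]) for t in a]
    print(p.round(1),M["m10"]/M["m00"],M["m01"]/M["m00"],min(ext),int(np.argmin(ext)))
E
```

```text
[0.53332579 0.32171936 0.23157415] -81.03446804299598
[{'point': [593.9, 182.9], 'conf': 0.71}, {'point': [310.5, 176.8], 'conf': 0.69}]
[463.4 232. ] 491.57806582097936 135.35580738961846 0.057750092625959315 9
[ 45.6 251.7] 363.67812099234857 664.3994729097642 0.1455076711333434 0
[309.7 175.7] 531.7747221698178 334.5033621065047 0.05982309364514569 8
[316.5  38.5] 687.0145921532771 349.6424301266427 0.043549192688148414 42
```

View pics/w1.png

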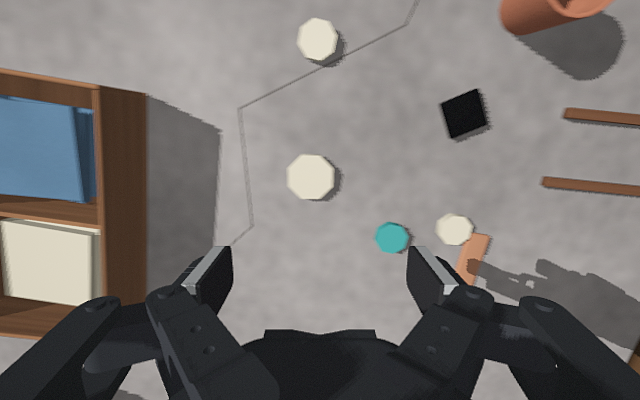

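The wrist picture shows three ivory octagons. The candidate at px (310,177) measures about 57–60 mm across its flats, against about 40 mm for those at (317,39) and (455,229). The turquoise look-alike is at (392,238). The octagon in the lane measures 57 mm, so it is a big one, and (310,177) is big_b at (0.532, 0.334). I'm descending on it.

{"api": "apply_moves", "payload": {"motion": [1, -0.1, 1.2, -3, 0, 1, 0, 0, -4, 0, 1, 0, 0, -4, 0, 1, 0, 0, -4, 0, 1, 0, 0, -3, 0, 1, 0, 0, -2, 0, 1, 0, 0, 0, 0]}}

```text
t: 4.13
tcp_pos: [0.5301, 0.3293, 0.0265]
orientation: [[0.988, 0.156, -0.007], [0.156, -0.988, -0.006], [-0.008, 0.004, -1.0]]
ft_force: [-0.5, -0.8, 0.3]
grip_width: 1.003
```

```bash
python3 - <<'E'
from h import *
print(ctrl.state()["tcp_pos"]); cv2.imwrite("pics/w2.png",ctrl.camera("wrist"))
E
```

```text
[0.53009341 0.32930711 0.02646701]
```

View pics/w2.png

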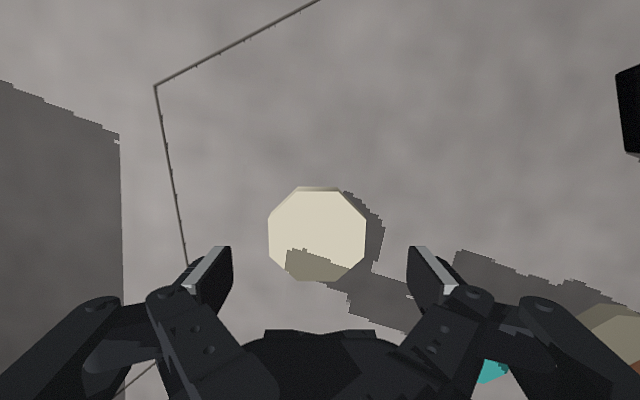

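{"api": "apply_moves", "payload": {"motion": [1, 0, 0, 0, 0, 1, 0, 0, 0, 0]}}

```text
t: 4.35
tcp_pos: [0.5341, 0.333, 0.0335]
orientation: [[0.988, 0.156, 0.003], [0.156, -0.988, 0.002], [0.003, -0.002, -1.0]]
ft_force: [-0.6, -0.0, 0.3]
grip_width: 0.997
```

{"api": "apply_moves", "payload": {"motion": [1, -0.1, 0.1, -1.5, 0, 1, 0, 0, -1, 0, 1, 0, 0, -0.6, 0, 1, 0, 0, 0, 0, 1, 0, 0, 0, 0]}}

```text
t: 4.77
tcp_pos: [0.5319, 0.3332, 0.0006]
orientation: [[0.988, 0.156, 0.0], [0.156, -0.988, -0.0], [0.0, 0.0, -1.0]]
ft_force: [0.5, 0.5, 0.0]
grip_width: 1.001
```

{"api": "apply_moves", "payload": {"motion": [0.4, 0, 0, 0, 0, 0.4, 0, 0, 0, 0, 0.4, 0, 0, 0, 0, 0.4, 0, 0, 0, 0, 0.4, 0, 0, 0, 0, 0.4, 0, 0, 0, 0, 0.4, 0, 0, 0, 0, 0.4, 0, 0, 0, 0]}}

```text
t: 5.43
tcp_pos: [0.5324, 0.3337, 0.0014]
orientation: [[0.988, 0.156, 0.002], [0.156, -0.988, 0.001], [0.002, -0.001, -1.0]]
ft_force: [-1.3, -0.7, 5.5]
grip_width: 0.631
```

{"api": "apply_moves", "payload": {"motion": [0.4, 0, 0, 0.7, 0, 0.4, 0, 0, 1.5, 0, 0.4, 0, 0, 2, 0, 0.4, 0, 0, 2, 0, 0.4, 0, 0, 2, 0, 0.4, 0, 0, 0, 0]}}

```text
t: 5.93
tcp_pos: [0.5336, 0.3348, 0.0865]
orientation: [[0.988, 0.156, 0.006], [0.156, -0.988, 0.004], [0.006, -0.003, -1.0]]
ft_force: [0.2, 1.3, -0.1]
grip_width: 0.634
```

```bash
python3 - <<'E'
from h import *
print(ctrl.state()["tcp_pos"],ctrl.state()["grip_width"]); cv2.imwrite("pics/w3.png",ctrl.camera("wrist"))
E
```

```text
[0.533639   0.33477641 0.08648538] 0.6342971892713946
```

View pics/w3.png

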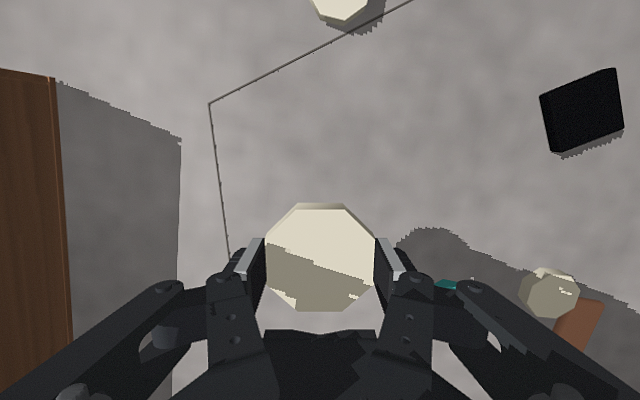

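{"api": "apply_moves", "payload": {"motion": [0.4, 0.4, -1.4, 0, -0.6, 0.4, 0.8, -3, 0, -0.6, 0.4, 0.8, -3.4, 0, -0.6, 0.4, 0.8, -3.4, 0, -0.6, 0.4, 0.8, -3.4, 0, -0.6, 0.4, 0.8, -3.4, 0, -0.6, 0.4, 0.8, -3.4, 0, -0.6, 0.4, 0.8, -3.4, 0, -0.6, 0.4, 0.8, -3.4, 0, -0.6, 0.4, 0.8, -3.4, 0, -0.6, 0.4, 0.8, -3.4, 0, 0, 0.4, 0.1, -1.4, 0, 0]}}

```text
t: 6.98
tcp_pos: [0.6162, -0.0395, 0.0804]
orientation: [[0.999, 0.043, -0.003], [0.043, -0.999, -0.004], [-0.003, 0.004, -1.0]]
ft_force: [0.6, -1.0, -1.3]
grip_width: 0.632
```

{"api": "apply_moves", "payload": {"motion": [0.4, 0, 0, 0, 0, 0.4, 0, 0, 0, 0, 0.4, 0, 0, 0, 0]}}

```text
t: 7.23
tcp_pos: [0.6156, -0.0295, 0.0814]
orientation: [[0.999, 0.053, -0.002], [0.053, -0.999, 0.001], [-0.002, -0.001, -1.0]]
ft_force: [-0.2, 1.2, -1.3]
grip_width: 0.634
```

```bash
python3 - <<'E'
from h import *
s=ctrl.state();info=ctrl.camera_info("wrist")
print(s["tcp_pos"],s["grip_width"]); cv2.imwrite("pics/w4.png",ctrl.camera("wrist"))
u=np.array([np.cos(np.radians(92.9)),np.sin(np.radians(92.9))]);v=np.array([u[1],-u[0]]);o=np.array([.6246,-.177])
d=s["tcp_pos"][:2]-o;print("lane x,y",d@v,d@u, "jaw",np.degrees(np.arctan2(s["orientation"][1,1],s["orientation"][0,1])))
E
```

```text
[ 0.61564795 -0.02947891  0.08143597] 0.6342850002122122
lane x,y -0.0014770602479934375 0.14778507659776127 jaw -86.93980624199568
```

View pics/w4.png

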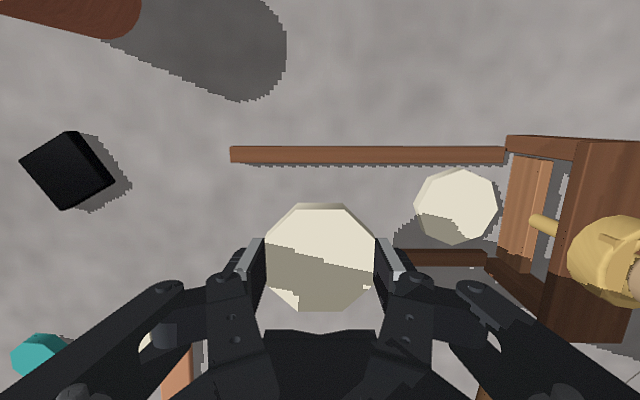

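{"api": "apply_moves", "payload": {"motion": [0.4, 0.1, -0.6, 0, 0, 0.4, 0.1, -0.5, -1, 0, 0.4, 0, 0, -2, 0, 0.4, 0, 0, -2, 0, 0.4, 0, 0, -1, 0, 0.4, 0, 0, -0.5, 0, 0.4, 0, 0, 0, 0, 0.4, 0, 0, 0, 0, 0.4, 0, 0, 0, 0]}}

```text
t: 8.03
tcp_pos: [0.6196, -0.0417, 0.0183]
orientation: [[0.999, 0.052, 0.002], [0.052, -0.999, -0.0], [0.002, 0.0, -1.0]]
ft_force: [0.1, 0.2, -0.7]
grip_width: 0.631
```

{"api": "apply_moves", "payload": {"motion": [0.4, -0.1, 0, -0.8, 0, 0.4, 0, 0, -0.5, 0, 0.4, 0, 0, -0.2, 0, 0.4, 0, 0, -0.1, 0, 0.4, 0, 0, 0, 0, 0.4, 0, 0, 0, 0]}}

```text
t: 8.53
tcp_pos: [0.6176, -0.0419, 0.0015]
orientation: [[0.999, 0.052, -0.0], [0.052, -0.999, -0.0], [-0.0, 0.0, -1.0]]
ft_force: [-0.9, 0.1, 1.1]
grip_width: 0.632
```

{"api": "apply_moves", "payload": {"motion": [1, 0, 0, 0, 0, 1, 0, 0, 0, 0, 1, 0, 0, 0, 0, 1, 0, 0, 0, 0, 1, 0, 0, 0, 0, 1, 0, 0, 0, 0]}}

```text
t: 9.03
tcp_pos: [0.6178, -0.0419, 0.0013]
orientation: [[0.999, 0.052, 0.0], [0.052, -0.999, -0.0], [0.0, 0.0, -1.0]]
ft_force: [-0.7, 0.9, 0.3]
grip_width: 1.003
```

{"api": "apply_moves", "payload": {"motion": [1, 0, 0, 1, 0, 1, 0, 0, 2, 0, 1, 0, 0, 3, 0, 1, 0, 0, 4, 0, 1, 0, 0, 4, 0, 1, 0, 0, 4, 0, 1, 0, 0, 3, 0, 1, 0, 0, 1, 0, 1, 0, 0, 0, 0, 1, 0, 0, 0, 0]}}

```text
t: 9.87
tcp_pos: [0.6173, -0.0419, 0.2213]
orientation: [[0.999, 0.052, 0.0], [0.052, -0.999, -0.0], [0.0, 0.0, -1.0]]
ft_force: [0.0, 0.5, -0.7]
grip_width: 1.001
```

```bash
python3 - <<'E'
from h import *
s=ctrl.state();info=ctrl.camera_info("wrist")
im=ctrl.camera("wrist");cv2.imwrite("pics/w5.png",im)
u=np.array([np.cos(np.radians(92.9)),np.sin(np.radians(92.9))]);v=np.array([u[1],-u[0]]);o=np.array([.6246,-.177])
print(s["tcp_pos"],s["grip_width"],ctrl.boxes_of("wrist","big_b"),ctrl.boxes_of("wrist","peg_mid"))
for r in ctrl.boxes_of("wrist","big_b"):
    P=ray("wrist",[r["point"]],.012,info)[0,:2]; print(P,(P-o)@v,(P-o)@u)
E
```

```text
[ 0.61729283 -0.04194095  0.22134992] 1.0009520667928502 [{'point': [391.7, 174.7], 'conf': 0.93}, {'point': [318.4, 178.7], 'conf': 0.8}] [{'point': [479.0, 199.9], 'conf': 0.9}, {'point': [155.7, 153.5], 'conf': 0.6}, {'point': [572.3, 301.6], 'conf': 0.29}]
[ 0.62640057 -0.12956361] 0.004198207256478142 0.04728454495108548
[ 0.61689606 -0.04016441] -0.000771162294537375 0.13705012056089655
```

View pics/w5.png

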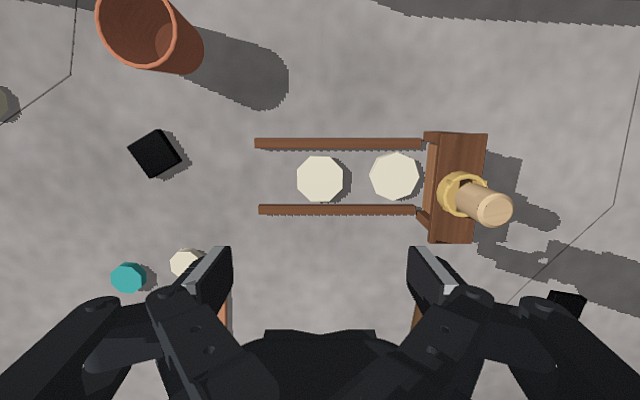

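```bash
python3 - <<'E'
from h import *
info=ctrl.camera_info("wrist");print(ray("wrist",[(494,210)],.151,info),ray("wrist",[(479,200)],.130,info))
print(ctrl.state()["q"])
im=cv2.imread("pics/w5.png");cv2.imwrite("pics/w5c.png",cv2.resize(im[110:260,400:540],None,fx=4,fy=4))
E
```

```text
[[ 0.62557682 -0.17243594  0.151     ]] [[ 0.62763864 -0.17193069  0.13      ]]
[ 15.13612605  23.68066741 -20.40672479  95.79447482   9.06645767
  62.3902954  -94.95318448]
```

View pics/w5c.png

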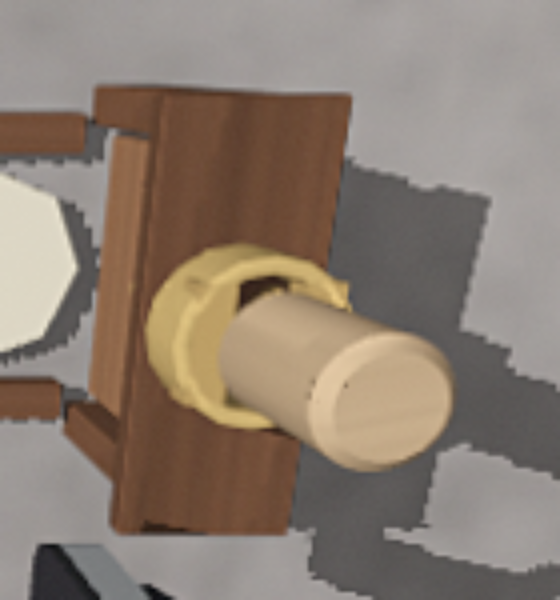

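{"api": "apply_moves", "payload": {"motion": [1, 0.1, -1.4, 0, 0, 1, 0.1, -2.4, 0, 0, 1, 0.2, -3, 0, 0, 1, 0.2, -3, 0, 0, 1, 0.1, -2, 0, 0, 1, 0, -1.4, 0, 0, 1, 0, 0, 0, 0, 1, 0, 0, 0, 0, 1, 0, 0, 0, 0]}}

```text
t: 10.82
tcp_pos: [0.6248, -0.1718, 0.2211]
orientation: [[0.999, 0.054, -0.0], [0.054, -0.999, 0.002], [-0.0, -0.002, -1.0]]
ft_force: [0.3, -0.3, 0.9]
grip_width: 1.001
```

```bash
python3 - <<'E'
from h import *
s=ctrl.state();info=ctrl.camera_info("wrist");im=ctrl.camera("wrist");cv2.imwrite("pics/w6.png",im)
print(s["tcp_pos"],s["q"][6])
for p,W in blobs("wrist",im,.151,(8,50,120),(25,160,255),800,info):
    print(p,W.mean(0),np.ptp(W,axis=0))
print(proj("wrist",[[.6247,-.1745,.151]],info))
E
```

```text
[ 0.62476246 -0.17178961  0.22106521] -82.54778555059332
[328.45816733 194.69322709] [ 0.63890279 -0.17711942] [0.04471726 0.03275458]
[[323.90649595 212.7037131 ]]
```

View pics/w6.png

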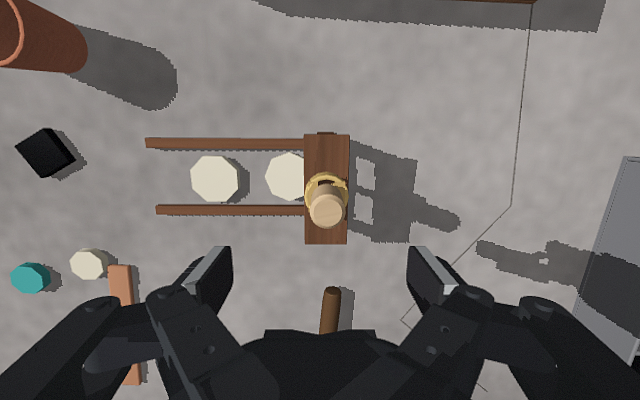

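```bash
python3 - <<'E'
from h import *
info=ctrl.camera_info("wrist");im=cv2.imread("pics/w6.png")
cv2.imwrite("pics/w6c.png",cv2.resize(im[165:245,280:370],None,fx=6.5,fy=6.5,interpolation=cv2.INTER_CUBIC))
print(ray("wrist",[(327,210),(326,212)],.151,info),ctrl.state()["tcp_pos"])
E
```

```text
[[ 0.62707924 -0.17636789  0.151     ]
 [ 0.62543671 -0.17569971  0.151     ]] [ 0.62491026 -0.17136958  0.2212634 ]
```

View pics/w6c.png

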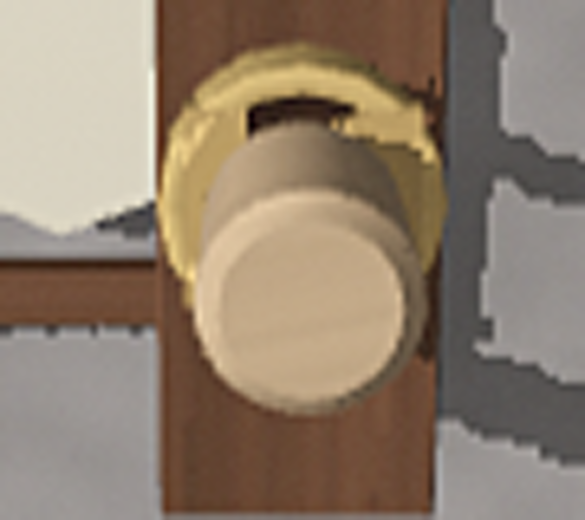

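{"api": "apply_moves", "payload": {"motion": [1, 0, -0.4, -1, 0, 1, 0, 0, -2, 0, 1, 0, 0, -3, 0, 1, 0, 0, -2, 0, 1, 0, 0, -1.5, 0, 1, 0, 0, -1, 0, 1, 0, 0, -0.4, 0, 1, 0, 0, 0, 0, 1, 0, 0, 0, 0, 1, 0, 0, 0, 0]}}

```text
t: 11.7
tcp_pos: [0.6256, -0.1778, 0.1136]
orientation: [[0.999, 0.052, 0.002], [0.052, -0.999, -0.001], [0.002, 0.001, -1.0]]
ft_force: [-1.0, 0.8, 0.3]
grip_width: 0.996
```

{"api": "apply_moves", "payload": {"motion": [1, 0, 0.1, 0, 0, 1, 0, 0, 0, 0, 1, 0, 0, 0, 0]}}

```text
t: 11.95
tcp_pos: [0.625, -0.1768, 0.113]
orientation: [[0.999, 0.052, 0.001], [0.052, -0.999, -0.0], [0.001, 0.0, -1.0]]
ft_force: [-0.3, 0.1, -1.2]
grip_width: 0.994
```

{"api": "apply_moves", "payload": {"motion": [0.1, 0, 0, 0, 0, 0.1, 0, 0, 0, 0, 0.1, 0, 0, 0, 0, 0.1, 0, 0, 0, 0, 0.1, 0, 0, 0, 0, 0.1, 0, 0, 0, 0, 0.1, 0, 0, 0, 0, 0.1, 0, 0, 0, 0, 0.1, 0, 0, 0, 0, 0.1, 0, 0, 0, 0]}}

```text
t: 12.78
tcp_pos: [0.6247, -0.1777, 0.1126]
orientation: [[0.999, 0.051, 0.0], [0.051, -0.999, -0.001], [0.0, 0.001, -1.0]]
ft_force: [-0.5, -2.6, 3.1]
grip_width: 0.314
```

```bash
python3 - <<'E'
from h import *
s=ctrl.state();print(s["tcp_pos"],s["ft_force"],s["moment"],s["grip_width"]);cv2.imwrite("pics/w7.png",ctrl.camera("wrist"))
E
```

```text
[ 0.62474983 -0.17770738  0.11259503] [-0.48875161 -2.60881326  3.08970963] [-0.6330544   0.17899696 -0.02258794] 0.3137945332273645
```

View pics/w7.png

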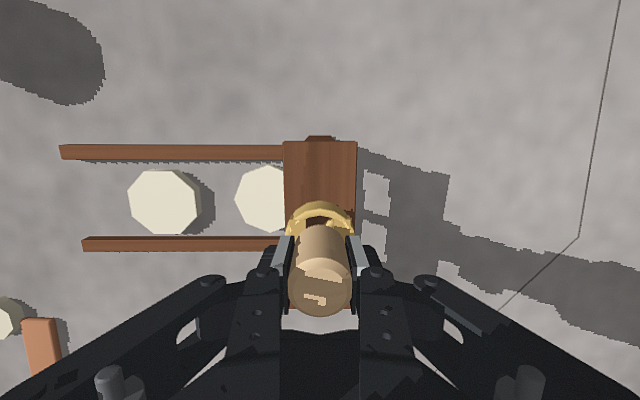

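{"api": "apply_moves", "payload": {"motion": [0.1, 0, 0, 0.1, 0, 0.1, 0, 0, 0.1, 0, 0.1, 0, 0, 0, 0]}}

```text
t: 13.08
tcp_pos: [0.6247, -0.1777, 0.1133]
orientation: [[0.999, 0.052, 0.0], [0.052, -0.999, -0.001], [0.0, 0.001, -1.0]]
ft_force: [3.4, -4.2, -4.6]
grip_width: 0.314
```

{"api": "apply_moves", "payload": {"motion": [0.1, 0, 0, 0.1, 0, 0.1, 0, 0, 0.1, 0, 0.1, 0, 0, 0, 0, 0.1, 0, 0, 0, 0]}}

```text
t: 13.42
tcp_pos: [0.6247, -0.1777, 0.1151]
orientation: [[0.999, 0.052, -0.0], [0.052, -0.999, -0.001], [-0.0, 0.001, -1.0]]
ft_force: [3.0, -4.0, -5.4]
grip_width: 0.314
```

{"api": "apply_moves", "payload": {"motion": [0.1, 0, 0, 0.1, 0, 0.1, 0, 0, 0.1, 0, 0.1, 0, 0, 0, 0, 0.1, 0, 0, 0, 0]}}

```text
t: 13.75
tcp_pos: [0.6247, -0.1777, 0.1161]
orientation: [[0.999, 0.052, -0.0], [0.052, -0.999, -0.0], [-0.0, 0.0, -1.0]]
ft_force: [4.9, -4.6, -10.1]
grip_width: 0.314
```

{"api": "apply_moves", "payload": {"motion": [0.1, 0, 0, 0.1, 0, 0.1, 0, 0, 0.1, 0, 0.1, 0, 0, 0, 0, 0.1, 0, 0, 0, 0]}}

```text
t: 14.08
tcp_pos: [0.6246, -0.1777, 0.1165]
orientation: [[0.999, 0.052, -0.0], [0.052, -0.999, 0.0], [-0.0, -0.0, -1.0]]
ft_force: [8.4, -5.6, -17.6]
grip_width: 0.312
```

Caught: force builds to 17 N with no rise. I'll lower it, turn it 20° anticlockwise and tug again.

{"api": "apply_moves", "payload": {"motion": [0.1, 0, 0, -0.4, 0, 0.1, 0, 0, -0.4, 0, 0.1, 0, 0, 0, 0, 0.1, 0, 0, 0, 4, 0.1, 0, 0, 0, 4, 0.1, 0, 0, 0, 4, 0.1, 0, 0, 0, 4, 0.1, 0, 0, 0, 4, 0.1, 0, 0, 0, 0, 0.1, 0, 0, 0, 0]}}

```text
t: 14.92
tcp_pos: [0.6248, -0.1777, 0.1127]
orientation: [[0.921, 0.388, 0.0], [0.388, -0.921, -0.001], [0.0, 0.001, -1.0]]
ft_force: [-0.1, -4.7, 2.6]
grip_width: 0.306
```

{"api": "apply_moves", "payload": {"motion": [0.1, 0, 0, 0.2, 0, 0.1, 0, 0, 0.2, 0, 0.1, 0, 0, 0.1, 0, 0.1, 0, 0, 0.1, 0, 0.1, 0, 0, 0.1, 0, 0.1, 0, 0, 0, 0, 0.1, 0, 0, 0, 0]}}

```text
t: 15.5
tcp_pos: [0.6247, -0.1777, 0.118]
orientation: [[0.921, 0.389, 0.0], [0.389, -0.921, -0.001], [-0.0, 0.001, -1.0]]
ft_force: [2.4, -4.9, -4.9]
grip_width: 0.314
```

Free this time: 5.3 mm up at a steady 5 N. I'm raising it gradually.

{"api": "apply_moves", "payload": {"motion": [0.1, 0, 0, 0.2, 0, 0.1, 0, 0, 0.2, 0, 0.1, 0, 0, 0.2, 0, 0.1, 0, 0, 0.2, 0, 0.1, 0, 0, 0, 0]}}

```text
t: 15.92
tcp_pos: [0.6247, -0.1777, 0.1261]
orientation: [[0.921, 0.389, 0.0], [0.389, -0.921, -0.001], [-0.0, 0.001, -1.0]]
ft_force: [2.4, -5.5, -5.9]
grip_width: 0.309
```

{"api": "apply_moves", "payload": {"motion": [0.1, 0, 0, 0.2, 0, 0.1, 0, 0, 0.2, 0, 0.1, 0, 0, 0.2, 0, 0.1, 0, 0, 0.2, 0, 0.1, 0, 0, 0.2, 0, 0.1, 0, 0, 0.2, 0, 0.1, 0, 0, 0, 0]}}

```text
t: 16.5
tcp_pos: [0.6247, -0.1777, 0.1379]
orientation: [[0.921, 0.389, -0.0], [0.389, -0.921, -0.001], [-0.0, 0.001, -1.0]]
ft_force: [2.0, -5.9, -6.8]
grip_width: 0.307
```

{"api": "apply_moves", "payload": {"motion": [0.1, 0, 0, 0.2, 0, 0.1, 0, 0, 0.2, 0, 0.1, 0, 0, 0.2, 0, 0.1, 0, 0, 0.2, 0, 0.1, 0, 0, 0.2, 0, 0.1, 0, 0, 0.2, 0, 0.1, 0, 0, 0, 0]}}

```text
t: 17.08
tcp_pos: [0.6247, -0.1776, 0.1497]
orientation: [[0.921, 0.389, -0.0], [0.389, -0.921, -0.001], [-0.0, 0.001, -1.0]]
ft_force: [3.0, -6.1, -7.0]
grip_width: 0.313
```

{"api": "apply_moves", "payload": {"motion": [0.1, 0, 0, 0.1, 0, 0.1, 0, 0, 0.1, 0, 0.1, 0, 0, 0, 0, 0.1, 0, 0, 0, 0]}}

```text
t: 17.42
tcp_pos: [0.6247, -0.1776, 0.1514]
orientation: [[0.921, 0.389, -0.0], [0.389, -0.921, -0.001], [-0.0, 0.0, -1.0]]
ft_force: [3.9, -5.0, -7.7]
grip_width: 0.314
```

{"api": "apply_moves", "payload": {"motion": [0.1, 0, 0, 0.1, 0, 0.1, 0, 0, 0.1, 0, 0.1, 0, 0, 0, 0, 0.1, 0, 0, 0, 0, 0.1, 0, 0, 0, 0]}}

```text
t: 17.83
tcp_pos: [0.6247, -0.1777, 0.1528]
orientation: [[0.921, 0.389, -0.0], [0.389, -0.921, -0.0], [-0.0, 0.0, -1.0]]
ft_force: [4.8, -5.7, -10.0]
grip_width: 0.311
```

```bash
python3 - <<'E'
from h import *
for n in("scene","wrist"):
    im=ctrl.camera(n);cv2.imwrite(f"pics/{n}8.png",im if n=="wrist" else cv2.resize(im[150:300,180:420],None,fx=3.3,fy=3.3))
s=ctrl.state();print(s["t"],s["tcp_pos"],s["ft_force"],s["grip_width"])
E
```

```text
17.9333 [ 0.62462821 -0.17767727  0.15280389] [ 4.86671319 -5.49888091 -9.66723746] 0.31098981297358225
```

View pics/wrist8.png

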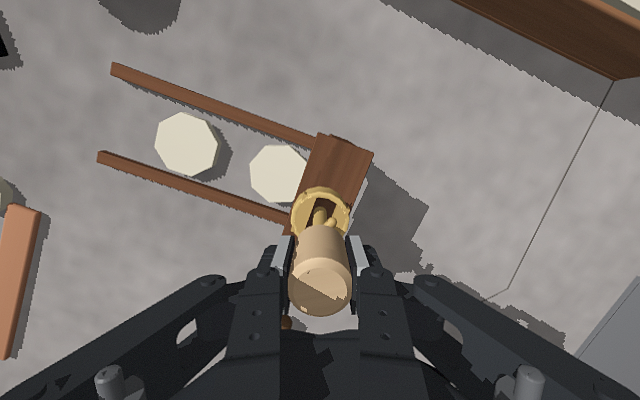

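View pics/scene8.png

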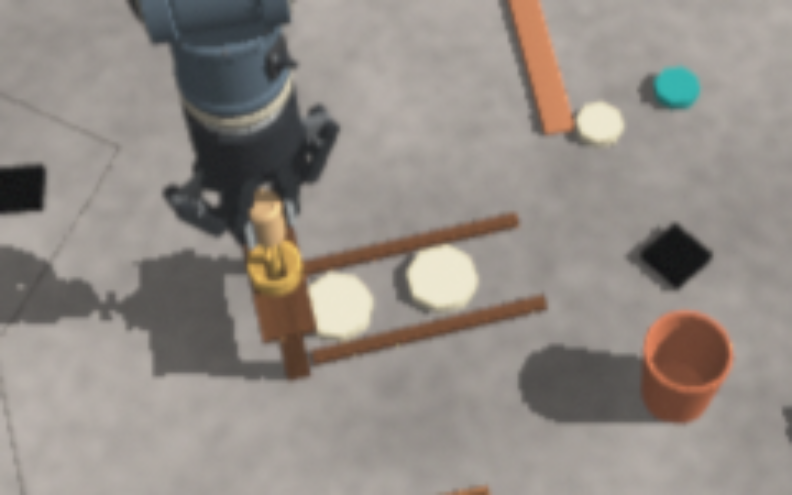

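The gate is up at its stop, with the stem and cross pin showing above the socket. Both octagons lie in the lane (wrist px (186,144) and (278,174)). Handing in.

```bash
python3 - <<'E'
from station import ctrl
print(ctrl.job_done()); s=ctrl.state();print(s["t"],s["tcp_pos"],s["ft_force"],s["grip_width"])
E
```

```text
the job is handed in; nothing more can be done
None
the job is handed in; nothing more can be done
```

The job is done and handed in: the matching octagon is in the lane, and the gate is held up by its peg. The hand-in gives no verdict, so I have only my own checks to go on.

- **Octagon:** The one in the lane measured 57 mm across its flats, so its match was big_b, the 56 mm octagon at (0.532, 0.334). I laid it in the lane and let it go. The wrist camera then put its centre about 1 mm off the middle line and 137 mm from the gate, with its mate near 47 mm.
- **Bayonet:** The first tug caught: the peg stopped after about 3.9 mm and I eased off at 18 N. I lowered it, turned it 20° anticlockwise, and the next tug came free at about 5 N.
- **Gate:** It rose about 40 mm to its stop. At hand-in the fingers still gripped the peg (opening 0.31) with about 10 N of downward pull, at 17.9 s.
- **Last pictures:** Both octagons lay in the lane. Everything else that was in view looked undisturbed, but I did not measure those things again.
- **Small disagreements:** The peg's position differed by 2–3 mm between camera readings. The caught tug rose more than the 2.5 mm given, probably because the grip gave a little.

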